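Tip the sound-post box's lid over and click it shut

ROBOT

A 6-joint arm with a two-finger parallel gripper is mounted at the origin on the work surface. World frame = base frame: x ahead of the robot, y to its left, z up, the work surface at z = 0. Lengths are in mm, angles in rad, forces in N, time in s.
With the tool pointing down it reaches from about 350 to 875 mm from the base axis. Payload 4.2 kg.
Tool frame: the origin (TCP) lies at the very end of the fingers, on their centre line; the grasp point (between the pads) lies arm.grip_point_offset behind it (arm.grip_point_offset is the distance from the TCP to the grasp point, in mm); z points along the fingers, y is the line along which they close (so a half turn about z gives the same grasp; the last joint's range is limited). The gripper opens to 85 mm and grips with 20 to 120 N. Pads are 22 mm wide; open, the fingers measure 114 mm over their backs; the gripper's body (76 mm by 85 mm) begins 54 mm behind the grasp point. The pads swing forward as they close: fully open they stand 13 mm farther back than shut.
Start: joints at [-0.959, 0.385, 0.008, 0, -1.194, -0.259], TCP at [215.968, -586.478, 193.712] pointing down, gripper open.
Joint ranges: [-3.14, 3.14], [-1.21, 2.06], [-1.07, 1.41], [-3.16, 2.05], [-2.99, -0.16], [-3.1, 3.1]. Speed limits (rad/s): [2.79, 2.79, 3.14, 3.14, 3.14, 3.14].

INTERFACE

Orientations are given as a unit quaternion [x, y, z, w].
In Python, from bench import arm, cams, ticket gives the robot as it stands.
- The arm moves only by the tool servo_tool, never from a script. Its argument "commands" is a list that holds one entry, the list of rows, each a list of 7 numbers: the closure in counts, from 0 (fully open) to 255 (shut), then the shift along the tool's x, y, z in m, then the turn, a rotation vector about the tool's x, y, z in degrees. In form: [[[grip, x, y, z, ax, ay, az], ...]]. A call has 1 to 10 rows; each row shifts and turns the commanded pose from where the row before left it, along the tool's axes as they then stand; what a row does not reach is not made up. A row lasts 1/12 s, in which the tool goes at most 41.7 mm and 7.16 degrees, less where a joint would pass 70% of its speed; a pose out of reach is approached as far as the arm can. A call with a gripper value outside its range is refused whole. The fingers move at their own pace and stop on an object; the grip force is fixed at half the most. Time passes only in rows, so rows that do not move let the fingers close. It gives the time, the measured TCP pose, the force, the opening and the grip force at its end, in the units of the state.
- arm.read_state(): the state, without advancing time (a new reading comes with each control period).
- cams.get_image(name): name is "scene" or "top" or "wrist"; returns a dict with "frame" (480x640x3 uint8, blue, green, red), "K" (3x3 intrinsics, pixels), "T" (4x4, takes a point from camera to world coordinates). Camera axes: x right, y up, looking along -z (the intrinsics and any distortion apply to the point x, -y, -z); pixel columns grow to the right and rows downward; lengths in mm; the calibration is good to about 2 mm. A picture is of the moment at which its call begins. There is no depth.
- ticket.job_done(): hands the job in; it is judged then, once.
The state is a dict: "clock": time; "joints": joint angles; "joint_vel": joint speeds; "joint_efforts": joint torques, N m; "position": TCP position; "ee_rot": TCP orientation; "contact_force": force on the tool from outside, world axes, zero at the start; "wrist_torque": the same for the moment, N m; "gripper_width": finger opening in mm; "grasp_force": force on a finger pad.
Only numpy, scipy, OpenCV 4.12 (cv2) and the standard library are available. Lean on these libraries where they do the work, as an engineer would, in place of code of your own. Each camera call takes 0.05 s, during which the arm holds its last target. There are 200 camera calls.

TASK

The lid of the squat walnut box of sound posts stands leaning back on its stiff hinge. From behind, push the lid just past upright until its own weight takes it, let it swing down by itself without touching it, and once it has come to rest on its spring catch, press its front edge gently down until it clicks and stays shut. The box is delicate, so never lean hard on the lid, and leave the other things on the bench where they lie.

Things in the scene. Friction and masses are not known exactly. Their poses are not given: they have to be found in the camera images.
- box: Squat open-topped walnut box with spruce rods in it, 110 (its x) by 160 (its y) by 65 mm high, fixed to the bench. Origin: centre of its underside; z up; its front, with the catch, faces its own -x (roughly towards the robot); the lid is hinged along the top of its far (+x) wall.
- hinge (a point): Middle of the lid's hinge line, on the box's far upper edge: 55 mm from the box's origin along its +x, 65 mm up; the hinge runs along the box's y. Axes as the box's. The hinge has constant friction and a light damper: near upright the lid stays where it is left; it falls by itself only from 0.4 to 0.57 rad past upright (the lighter the lid, the later), in 1 to 5 s.
- lid (a joint): Lid angle, rad: 0 level, flat on the rim; 1.57 upright; starts leaning back, away from the robot, at 1.70 to 1.84 (stop at 2.1). Grows as it opens. It must not be touched between 0.75 and 0.25. After its fall it rests ajar on the catch at 0.06 to 0.17; clicked shut it stays at 0 to 0.08, depending on the catch's height. Lid weight 0.27 to 0.35 kg; it bears at most 18 N of push.
- lip (a point): Middle of the lid's front edge, on its upper face (outer side when shut). The lid is a walnut slab 130 mm from hinge to front edge, 176 mm along the hinge, 12 mm thick, with a 4 mm thick, 11 mm deep skirt under its front and sides; the slab's underside passes through the hinge line. The frame turns with the lid: level, its axes are the box's; x from lip to hinge, z out of the upper face.
- latch (a point): Brass spring catch, 32 mm wide, set by hand up to 4.5 mm above or below this point (on the box, 67 mm before its centre, 55.5 mm up). The fallen lid's tongue rests on its roller, some mm above shut; 4 to 12 N down on the front edge forces it past. Then force falls off, the lid clicks; just below is a rigid stop: force rises steeply. Let go too early, it springs back.
- roller (a joint): How far the catch's sprung steel roller (8 mm thick) is pressed back towards the box, in m: about 0 while the lid is open or rests ajar, most (3 to 4 mm) as the tongue passes it, 2 to 4 mm with the lid clicked shut.
- fingerboard: Bystander: cracked ebony fingerboard, flat bar 270 by 36 by 9 mm, lying beside the box. Origin: centre of underside.
- peg0: Bystander: boxwood tuning peg, 66 mm long, 8 mm thick, lying near the box. Origin: underside, near its middle.
- peg1: Bystander: boxwood tuning peg, 66 mm long, 8 mm thick, lying near the box. Origin: underside, near its middle.
- peg2: Bystander: boxwood tuning peg, 66 mm long, 8 mm thick, lying near the box. Origin: underside, near its middle.
- peg3: Bystander: boxwood tuning peg, 66 mm long, 8 mm thick, lying near the box. Origin: underside, near its middle.
- reamer: Bystander: brass peg reamer with rosewood grip, 155 mm long, 18 mm thick, lying beside the box. Origin: underside, near its middle.
Mind the look-alikes: they are no part of the job. What is shaped like the box but orange or red is not meant.

How it is judged (in metres and radians):
On the way, in this order (a step that is already met when the one before it is completed fails the run):
1. the lid has fallen forward and rests ajar on its catch, untouched (value of joint lid between 0.05 and 0.19 rad and value of joint roller below 0.001 m and contact force between each of the arm, the fingers and lid below 0.2 N), for 0.3 s.
2. the lid is pressed through the catch and shut (value of joint lid below 0.085 rad and value of joint roller above 0.0015 m), for 0.2 s.
At the end, for the whole second after the job is handed in: The lid is shut and held by its catch (angle below 0.085 rad, with the roller pressed in more than 1.5 mm by the tongue below it), at rest, and the bystanders lie within 15 mm of where they lay (all of step 2 and value of joint lid above -0.02 rad and velocity of joint lid between -0.05 and 0.05 rad/s); the robot touches nothing.
It fails at once if the lid is pushed or held with more than 18 N (contact force between any of the fingers, the arm and lid above 18 N).
It fails at once if the lid is touched while it should swing down on its own (between 0.75 and 0.25 rad) (value of joint lid between 0.25 and 0.75 rad and contact force between any of the fingers, the arm and lid above 0.3 N).
It fails at once if a bystander is moved more than 15 mm (distance of any of fingerboard, peg0, peg1, peg2, peg3, reamer from where it was at the start of the episode above 0.015 m).
It also fails if it takes over 70 s, if anything falls off the work surface, if the arm or the gripper's body presses on something with over 40 N, if the wrist force passes 120 N, or if a joint passes its speed limit or range.

## Working session

There is one attempt and no reset: what is moved stays moved. The work goes in short steps, Python scripts to look and compute and a tool call to move; the robot and the scene stay as the last step left them, time stands still between calls to the robot, and variables do not carry over. Pictures are saved under pics/ and viewed, at most 10 in all, crops included, and the job is handed in when it is done.

Besides the shell and the picture viewer there is one more tool, called after "Request:" in YAML: its name, and indented under it one key for each argument. servo_tool: Moves the arm, as the interface text tells. Its arguments: {"type":"object","properties":{"commands":{"type":"array","items":{"type":"array","items":{"type":"array","items":{"type":"number"}}}}},"required":["commands"]}

```bash
mkdir -p pics
cat > h.py <<'E'
import numpy as np, cv2
from bench import arm,cams,ticket
def grab(n,save=None):
    d=cams.get_image(n)
    if save: cv2.imwrite('pics/'+save,d['frame'])
    return d
def ray(d,u,v):
    K=d['K'];T=d['T']
    p=np.linalg.inv(K)@[u,v,1]; p=np.array([p[0],-p[1],-p[2]])
    return T[:3,3],T[:3,:3]@p
def onz(d,u,v,z):
    o,r=ray(d,u,v); return o+r*(z-o[2])/r[2]
def tri(d1,p1,d2,p2):
    o1,r1=ray(d1,*p1);o2,r2=ray(d2,*p2)
    A=np.stack([r1,-r2],1); s=np.linalg.lstsq(A,o2-o1,rcond=None)[0]
    a=o1+r1*s[0];b=o2+r2*s[1]; return (a+b)/2,np.linalg.norm(a-b)
def proj(d,P):
    T=d['T'];c=T[:3,:3].T@(np.array(P)-T[:3,3]);c=np.array([c[0],-c[1],-c[2]]);q=d['K']@c;return q[:2]/q[2]
E
python3 - <<'E'
from h import *
a=grab('scene','s1.png');b=grab('top','t1.png')
for d in(a,b): print(d['K'].round(1).tolist(),d['T'].round(3).tolist())
print(arm.read_state(), arm.grip_point_offset)
E
```

```text
[[473.6, 0.0, 313.8], [0.0, 473.6, 235.0], [0.0, 0.0, 1.0]] [[-0.877, -0.33, 0.349, 765.76], [0.48, -0.626, 0.614, 577.708], [0.016, 0.706, 0.708, 732.868], [0.0, 0.0, 0.0, 1.0]]
[[463.1, 0.0, 319.0], [0.0, 463.1, 241.5], [0.0, 0.0, 1.0]] [[0.007, 0.982, -0.19, 302.283], [-1.0, 0.009, 0.01, 11.622], [0.011, 0.19, 0.982, 851.808], [0.0, 0.0, 0.0, 1.0]]
{'clock': 0.1, 'joints': array([-9.59388851e-01,  3.85517386e-01,  6.77333895e-03, -4.40411576e-04,
       -1.19399459e+00, -2.58568918e-01]), 'joint_vel': array([-0.00039348, -0.00162518,  0.00213111,  0.00120103,  0.00028215,
        0.00053309]), 'joint_efforts': array([-2.15179812e-04, -3.93320167e+01,  1.88930494e+01,  4.19799238e+00,
       -2.59039683e-03,  9.95903946e-06]), 'position': array([ 215.7713828 , -585.9461354 ,  192.71170913]), 'ee_rot': array([-1.75425514e-01,  9.84492206e-01,  9.66969864e-04, -2.23627377e-04]), 'contact_force': array([ 0.56903939,  0.45032803, -0.62410082]), 'wrist_torque': array([0.02411462, 0.04533295, 0.00131043]), 'grasp_force': 0.0, 'gripper_width': 85.41429359243823} 18.700000000000003
```

View pics/s1.png

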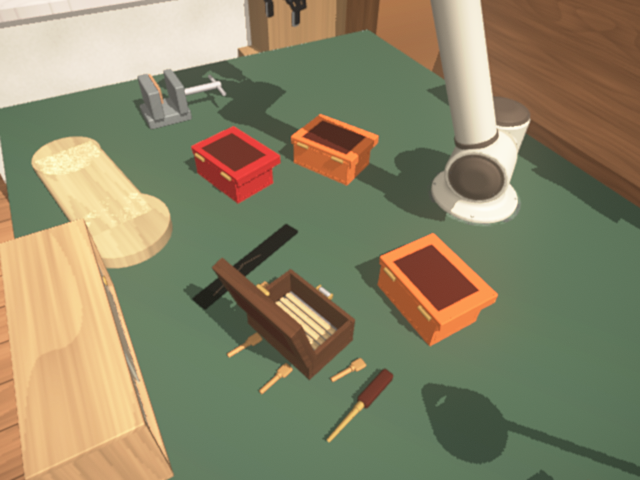

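View pics/t1.png

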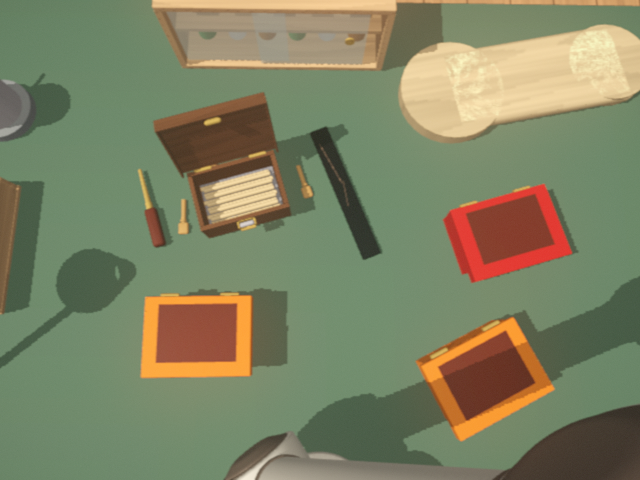

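The walnut box is at top (240,190) and scene (300,320), with its lid leaning back. The look-alikes are orange at top (198,336) and (486,378), and red at (510,232). Only the brown open one with rods fits the description. I'll confirm it in one enlarged crop.

Run:
```python
import cv2,numpy as np
t=cv2.imread('pics/t1.png')[85:245,130:330];s=cv2.imread('pics/s1.png')[220:400,190:370]
o=np.zeros((600,800,3),np.uint8)
o[:320,:400]=cv2.resize(t,(400,320),interpolation=2); o[:400,400:]=cv2.resize(s,(400,400),interpolation=2)
t2=cv2.imread('pics/t1.png')[0:140,130:330]; o[320:600,:400]=cv2.resize(t2,(400,280))
cv2.imwrite('pics/c1.png',o)
```

```text
(no output)
```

View pics/c1.png

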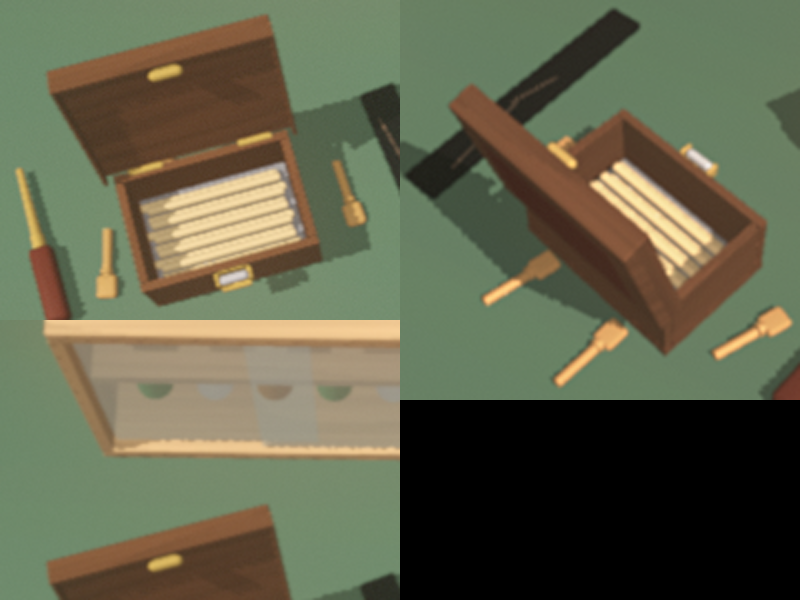

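The crop confirms it: open walnut box with rods, its lid leaning back and catch in front. Next, the geometry.

Run:
```python
from h import *
a=grab('scene');b=grab('top')
T=lambda x,y:(x/2+130,y/2+85)
S=lambda x,y:((x-400)/2.2222+190,y/2.2222+220)
names=dict(FL=((145,290),(765,222)),FR=((317,238),(622,110)))
for n,(t,s) in names.items():
    print(n,onz(b,*T(*t),65).round(1),onz(a,*S(*s),65).round(1),tri(b,T(*t),a,S(*s)))
for n,t in dict(BL=(118,180),BR=(288,135)).items(): print(n,onz(b,*T(*t),65).round(1))
for n,(t,s) in dict(lipL=((48,72),(628,262)),lipR=((268,15),(450,104)),inL=((52,92),(645,238)),inR=((272,40),(475,85))).items():
    print(n,tri(b,T(*t),a,S(*s)))
print('catch top',onz(b,*T(234,277),58), onz(a,*S(698,160),58))
for n,p in dict(cabL=(185,68),cabR=(382,68)).items(): print(n,onz(b,*p,0),onz(b,*p,100))
# cabinet corner in scene
print('cab scene', onz(a,172,470,0), onz(a,85,222,150))
```

```text
FL [472.9 205.9  65. ] [473.7 208.   65. ] (array([473.04599889, 206.67320545,  62.94849019]), np.float64(0.7151548829486573))
FR [521.1  57.9  65. ] [519.5  56.7  65. ] (array([520.37157517,  57.91267635,  66.85953244]), np.float64(0.5195175603348109))
BL [572.5 235.3  65. ]
BR [616.5  85.8  65. ]
lipL (array([615.95448876, 260.17011715, 186.48458597]), np.float64(2.171651266263987))
lipR (array([666.05561483,  92.37951672, 187.464905  ]), np.float64(0.14048133307488092))
inL (array([599.10806893, 253.4532379 , 190.68499028]), np.float64(1.0730915136370043))
inR (array([644.58056677,  87.70263566, 190.57204786]), np.float64(2.181417647370493))
catch top [486.84913684 130.39487923  58.        ] [486.49490063 127.58260918  58.        ]
cabL [820.15118368 275.49371509   0.        ] [759.35479048 244.51591707 100.        ]
cabR [ 825.88384409 -121.67110127    0.        ] [ 764.41445144 -106.0227813   100.        ]
cab scene [819.44096637 269.40187693   0.        ] [ 821.2325496  -145.31605027  150.        ]
```

Request:
servo_tool:
  commands:
    - [[255, 0, 0, -0.03, 0, 0, 0], [255, 0, 0, -0.03, 0, 0, 0], [255, 0, 0, -0.03, 0, 0, 0], [255, 0, 0, -0.03, 0, 0, 0], [255, -0.029, 0.0235, 0, 0, 0, 0], [255, -0.029, 0.0235, 0, 0, 0, 0], [255, -0.029, 0.0235, 0, 0, 0, 0], [255, -0.029, 0.0235, 0, 0, 0, 0], [255, -0.029, 0.0235, 0, 0, 0, 0], [255, -0.029, 0.0235, 0, 0, 0, 0]]

```text
clock: 1.03
position: [330.9, -392.3, 313.6]
ee_rot: [-0.175, 0.985, 0.0, 0.0]
contact_force: [0.4, -1.1, -0.4]
gripper_width: -0.1
grasp_force: 0.0
```

Request:
servo_tool:
  commands:
    - [[255, -0.029, 0.0235, 0, 0, 0, 0], [255, -0.029, 0.0235, 0, 0, 0, 0], [255, -0.029, 0.0235, 0, 0, 0, 0], [255, -0.029, 0.0235, 0, 0, 0, 0], [255, -0.029, 0.0235, 0, 0, 0, 0], [255, -0.029, 0.0235, 0, 0, 0, 0], [255, -0.029, 0.0235, 0, 0, 0, 0], [255, -0.029, 0.0235, 0, 0, 0, 0], [255, -0.029, 0.0235, 0, 0, 0, 0], [255, -0.029, 0.0235, 0, 0, 0, 0]]

```text
clock: 1.87
position: [521.9, -71.5, 313.8]
ee_rot: [-0.176, 0.984, 0.0, 0.0]
contact_force: [1.6, 0.5, 0.2]
gripper_width: 0.2
grasp_force: 0.0
```

Request:
servo_tool:
  commands:
    - [[255, -0.0297, 0.0237, 0, 0, 0, 0], [255, -0.0297, 0.0237, 0, 0, 0, 0], [255, -0.0297, 0.0237, 0, 0, 0, 0], [255, -0.0297, 0.0237, 0, 0, 0, 0], [255, -0.0297, 0.0237, 0, 0, 0, 0], [255, -0.0297, 0.0237, 0, 0, 0, 0], [255, -0.0297, 0.0237, 0, 0, 0, 0], [255, -0.0297, 0.0237, 0, 0, 0, 0], [255, 0, 0, 0, 0, 0, 3.2], [255, 0, 0, 0, 0, 0, 0]]

```text
clock: 2.7
position: [679.2, 188.8, 310.7]
ee_rot: [-0.149, 0.989, -0.0, -0.002]
contact_force: [-0.7, -0.2, 0.0]
gripper_width: -0.5
grasp_force: 0.0
```

Run:
```python
from h import *
import numpy as np
s=arm.read_state();print(s['position'],s['ee_rot'],s['joints'])
a=grab('scene');b=grab('wrist');print(b['T'].round(2).tolist())
o=np.zeros((480,800,3),np.uint8);o[:,:500]=cv2.resize(a['frame'][150:400,100:360],(500,480));o[:225,500:]=cv2.resize(b['frame'],(300,225))
cv2.imwrite('pics/c2.png',o)
```

```text
[679.20568071 188.80893637 310.6571479 ] [-1.48584215e-01  9.88897478e-01 -4.91436094e-04 -2.06555689e-03] [ 4.99564332e-01  4.91202083e-01  4.61143828e-01 -4.95234016e-04
 -1.54495555e+00 -1.77207326e+00]
[[-0.29, -0.92, -0.25, 615.74], [0.96, -0.28, -0.08, 166.79], [-0.0, -0.26, 0.96, 492.41], [0.0, 0.0, 0.0, 1.0]]
```

View pics/c2.png

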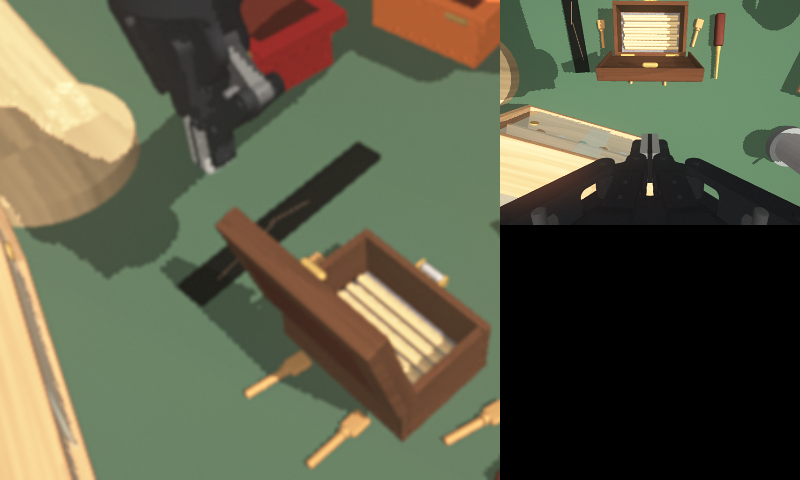

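The scene crop shows the closed fingers high behind the lid. In the wrist view the lid is centred laterally on the tool, at column 650 of the crop. I'll descend behind it.

Request:
servo_tool:
  commands:
    - [[255, 0, 0, 0.027, 0, 0, 0], [255, 0, 0, 0.027, 0, 0, 0], [255, 0, 0, 0.027, 0, 0, 0], [255, 0, 0, 0.027, 0, 0, 0], [255, 0, 0, 0.027, 0, 0, 0], [255, 0, 0, 0.027, 0, 0, 0], [255, 0, 0, 0, 0, 0, 0], [255, 0, 0, 0, 0, 0, 0]]

```text
clock: 3.47
position: [678.3, 185.1, 151.8]
ee_rot: [-0.148, 0.989, -0.001, -0.001]
contact_force: [0.7, -0.4, 0.5]
gripper_width: 0.3
grasp_force: 0.0
```

Run:
```python
from h import *
s=arm.read_state();print(s['position'],s['contact_force'])
a=grab('scene');b=grab('top')
p=np.r_[599.6,163,65];
for d in(a,b):print(proj(d,s['position']))
o=np.zeros((480,800,3),np.uint8);o[:,:480]=cv2.resize(a['frame'][200:400,170:370],(480,480));o[:300,480:]=cv2.resize(b['frame'][70:258,130:330],(320,300))
cv2.imwrite('pics/c3.png',o)
```

```text
[678.30165186 185.14144173 151.7791949 ] [ 0.73342344 -0.40642451  0.51803664]
[230.1304204  329.02650126]
[209.68982667  95.96457729]
```

View pics/c3.png

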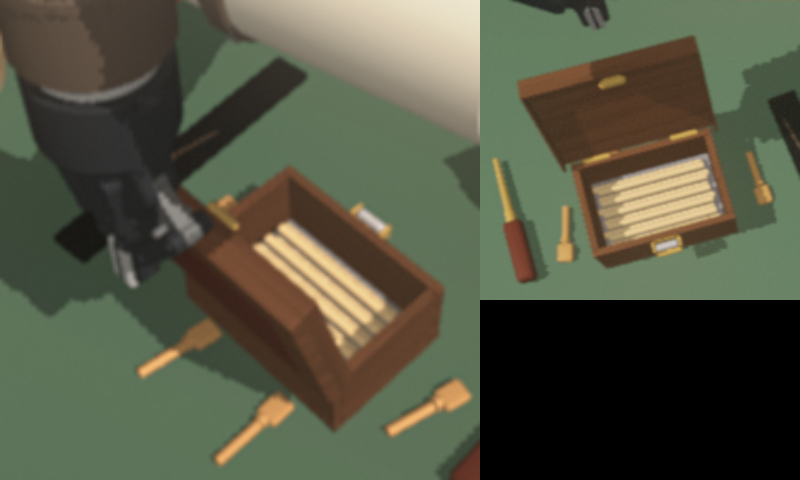

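Run:
```python
from h import *
s=arm.read_state();P=s['position'];print(P)
a=grab('scene');b=grab('top')
print(tri(b,(203,87),a,(224,318)))
o=np.zeros((400,800,3),np.uint8)
for i,d in enumerate((a,b)):
    u,v=proj(d,P).round().astype(int);
    f=d['frame'][v-40:v+40,u-40:u+40]; f=cv2.resize(f,(400,400),interpolation=cv2.INTER_NEAREST)
    cv2.drawMarker(f,(202,202),(0,0,255)); o[:,400*i:400*i+400]=f; print(u,v)
cv2.imwrite('pics/c4.png',o)
```

```text
[680.30549834 186.3540879  154.91617625]
(array([680.87106264, 187.19582752, 181.64609137]), np.float64(7.466102810205717))
229 329
209 94
```

View pics/c4.png

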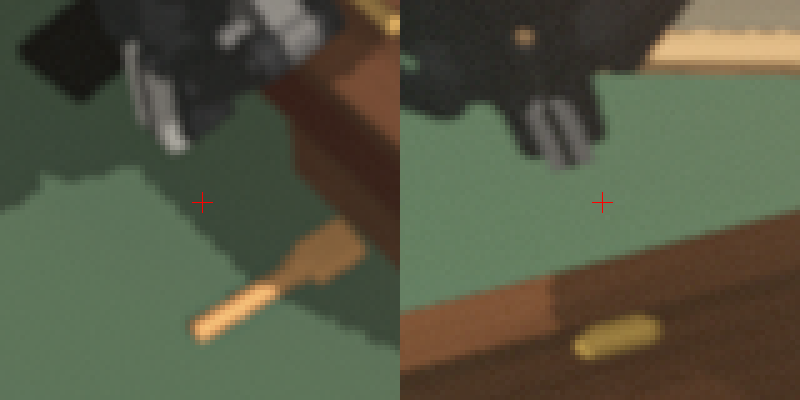

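Request:
servo_tool:
  commands:
    - [[255, 0, 0, 0.014, 0, 0, 0], [255, 0.006, 0, 0, 0, 0, 0], [255, 0.006, 0, 0, 0, 0, 0], [255, 0.006, 0, 0, 0, 0, 0], [255, 0.006, 0, 0, 0, 0, 0], [255, 0.003, 0, 0, 0, 0, 0], [255, 0.003, 0, 0, 0, 0, 0], [255, 0.002, 0, 0, 0, 0, 0], [255, 0, 0, 0, 0, 0, 0]]

```text
clock: 4.42
position: [648.4, 177.5, 138.4]
ee_rot: [-0.148, 0.989, 0.0, 0.001]
contact_force: [0.9, -0.1, 1.0]
gripper_width: 0.0
grasp_force: 0.5
```

Run:
```python
from h import *
s=arm.read_state();P=s['position'];print(P,s['contact_force'],s['ee_rot'])
a=grab('scene');b=grab('top')
for d in(a,b):print(proj(d,P))
o=np.zeros((480,800,3),np.uint8);o[:,:480]=cv2.resize(a['frame'][240:360,190:310],(480,480));o[:320,480:]=cv2.resize(b['frame'][70:170,150:250],(320,320))
cv2.imwrite('pics/c5.png',o)
```

```text
[648.39873302 177.4761045  138.44577294] [ 0.89923997 -0.06471685  1.02858895] [-1.48033362e-01  9.88982154e-01  1.73232107e-04  6.26782181e-04]
[247.99343277 322.24718867]
[215.17599108 116.75134172]
```

View pics/c5.png

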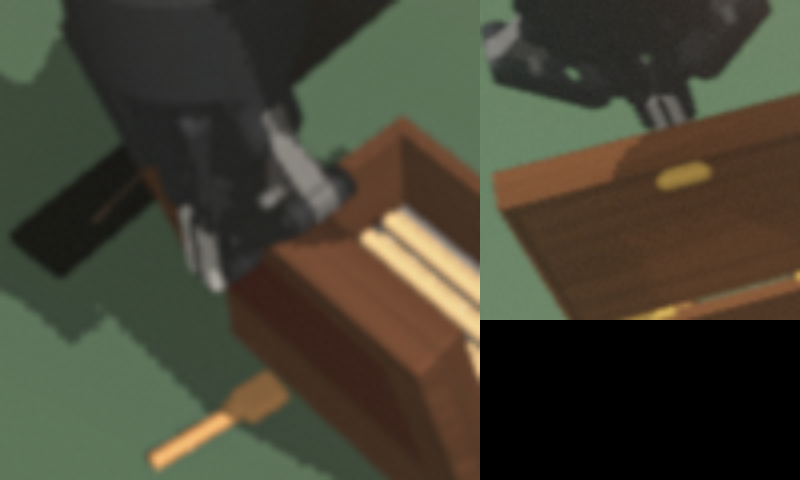

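The tip sits low behind the lid with its lower end hidden from the top camera, nearly touching. I'll start pushing slowly.

Request:
servo_tool:
  commands:
    - [[255, 0.003, 0, 0, 0, 0, 0], [255, 0.003, 0, 0, 0, 0, 0], [255, 0.003, 0, 0, 0, 0, 0], [255, 0.003, 0, 0, 0, 0, 0], [255, 0.003, 0, 0, 0, 0, 0]]

```text
clock: 4.93
position: [633.5, 172.8, 137.6]
ee_rot: [-0.148, 0.989, -0.0, -0.0]
contact_force: [1.4, 1.2, 1.3]
gripper_width: -0.2
grasp_force: 0.6
```

Request:
servo_tool:
  commands:
    - [[255, 0.003, 0, 0, 0, 0, 0], [255, 0.003, 0, 0, 0, 0, 0], [255, 0.003, 0, 0, 0, 0, 0], [255, 0.003, 0, 0, 0, 0, 0], [255, 0.003, 0, 0, 0, 0, 0]]

```text
clock: 5.35
position: [619.3, 168.5, 137.7]
ee_rot: [-0.148, 0.989, 0.0, 0.0]
contact_force: [0.9, 0.5, 0.9]
gripper_width: 0.1
grasp_force: 0.5
```

Request:
servo_tool:
  commands:
    - [[255, 0.003, 0, 0, 0, 0, 0], [255, 0.003, 0, 0, 0, 0, 0], [255, 0.003, 0, 0, 0, 0, 0], [255, 0.003, 0, 0, 0, 0, 0], [255, 0.003, 0, 0, 0, 0, 0]]

```text
clock: 5.77
position: [604.8, 164.1, 137.6]
ee_rot: [-0.148, 0.989, 0.0, -0.0]
contact_force: [-0.1, -1.3, 0.6]
gripper_width: -0.1
grasp_force: 0.4
```

Run:
```python
from h import *
s=arm.read_state();P=s['position'];print(P,s['contact_force'])
a=grab('scene','s6.png');b=grab('top','t6.png')
for d in(a,b):print(proj(d,P))
o=np.zeros((480,800,3),np.uint8);o[:,:480]=cv2.resize(a['frame'][230:380,210:360],(480,480));o[:320,480:]=cv2.resize(b['frame'][90:250,150:310],(320,320))
cv2.imwrite('pics/c6.png',o)
```

```text
[604.83708359 164.10141787 137.57613086] [-0.07261268 -1.26919709  0.62549734]
[270.73046236 305.05441349]
[222.15094935 141.88564469]
```

View pics/c6.png

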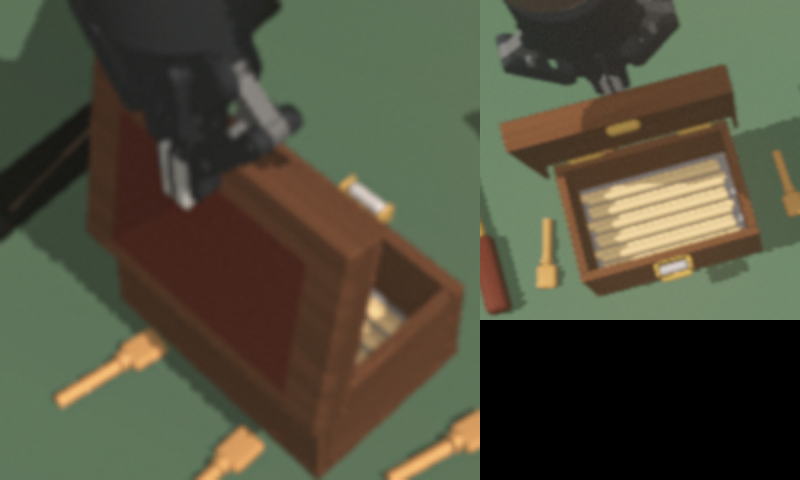

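The finger is in contact at scene crop (185,200). In the top view the lid is past vertical but its inner side still shows. From here I'll measure its angle numerically with rays against the lip circle.

```bash
cat >> h.py <<'E'
H=np.array([599.6,163,65]);yaw=np.radians(17);X=np.array([np.cos(yaw),np.sin(yaw),0]);Y=np.array([-X[1],X[0],0])
def box(P): q=np.array(P)-H; return np.array([q@X,q@Y,q[2]])
def theta(d,u,v,R=130.55,off=0.092):
    # ray against circle of outer lip edge round the hinge -> lid angles
    o,r=ray(d,u,v);o=box(o);r=np.array([r@X,r@Y,r[2]])
    a=r[0]**2+r[2]**2;b=2*(o[0]*r[0]+o[2]*r[2]);c=o[0]**2+o[2]**2-R*R
    out=[]
    D=b*b-4*a*c
    if D<0: D=0
    for t in((-b-D**.5)/2/a,(-b+D**.5)/2/a):
        p=o+r*t; out.append((round(np.arctan2(p[2],-p[0])-off,3),round(p[1])))
    return out
E
python3 - <<'E'
from h import *
a=grab('scene');b=grab('top')
print(tri(b,(161,155),a,(317.8,312.8)),theta(b,161,155),theta(b,273,123),theta(a,317.8,312.8))
# colour samples & brown mask extent per column in top view
for d,cols in((b,(170,180,190,200,240,250,260,268)),):
    hsv=cv2.cvtColor(d['frame'],cv2.COLOR_BGR2HSV)
    m=((hsv[...,0]<18)|(hsv[...,0]>170))&(hsv[...,1]>90)
    for c in cols:
        r=np.where(m[85:235,c])[0]+85
        print(c,r.min(),r.max(),hsv[r.min()+4,c],theta(d,c,r.min()))
E
```

```text
(array([563.83737488, 243.1926646 , 187.03518635]), np.float64(5.201825578715589)) [(np.float64(1.356), 88), (np.float64(-2.428), 137)] [(np.float64(1.375), -87), (np.float64(-2.454), -96)] [(np.float64(1.441), 89), (np.float64(-0.65), -7)]
170 149 168 [ 12 140 142] [(np.float64(1.397), 72), (np.float64(-2.482), 116)]
180 147 175 [ 12 142 142] [(np.float64(1.389), 57), (np.float64(-2.472), 96)]
190 144 187 [ 13 142 142] [(np.float64(1.392), 42), (np.float64(-2.476), 75)]
200 141 228 [ 13 142 140] [(np.float64(1.395), 26), (np.float64(-2.481), 55)]
240 131 219 [ 12 137  99] [(np.float64(1.386), -35), (np.float64(-2.468), -28)]
250 128 216 [ 12 138 100] [(np.float64(1.389), -51), (np.float64(-2.472), -49)]
260 126 222 [ 13 130  98] [(np.float64(1.381), -66), (np.float64(-2.462), -69)]
268 124 220 [ 13 130  94] [(np.float64(1.379), -79), (np.float64(-2.459), -86)]
```

Request:
servo_tool:
  commands:
    - [[255, 0.003, 0, 0, 0, 0, 0], [255, 0.003, 0, 0, 0, 0, 0], [255, 0.003, 0, 0, 0, 0, 0], [255, 0.002, 0, 0, 0, 0, 0], [255, 0.002, 0, 0, 0, 0, 0], [255, 0.002, 0, 0, 0, 0, 0]]

```text
clock: 6.47
position: [590.7, 159.7, 137.8]
ee_rot: [-0.148, 0.989, 0.0, 0.0]
contact_force: [0.8, 1.5, -0.3]
gripper_width: -0.1
grasp_force: 0.2
```

```bash
cat > m.py <<'E'
from h import *
s=arm.read_state();print(s['clock'],box(s['position']).round(1),s['contact_force'].round(2))
def meas():
    d=grab('top');hsv=cv2.cvtColor(d['frame'],cv2.COLOR_BGR2HSV)
    m=((hsv[...,0]<18)|(hsv[...,0]>170))&(hsv[...,1]>90)
    for c in (180,190,250,258):
        r=np.where(m[85:240,c])[0]+85
        print(c,r.min(),r.max(),theta(d,c,r.min())[0][0],theta(d,c,r.max())[0][0],end=' | ')
    print()
meas()
E
python3 m.py
```

```text
6.4667 [-9.4 -0.5 72.8] [ 0.83  1.46 -0.33]
180 157 177 1.277 1.059 | 190 154 188 1.28 0.908 | 250 138 216 1.276 0.287 | 258 137 223 1.263 0.063 |
```

Request:
servo_tool:
  commands:
    - [[255, -0.008, 0, 0, 0, 0, 0], [255, 0, 0, 0.015, 0, 0, 0], [255, 0.006, 0, 0, 0, 0, 0], [255, 0.003, 0, 0, 0, 0, 0], [255, 0.003, 0, 0, 0, 0, 0], [255, 0.003, 0, 0, 0, 0, 0], [255, 0, 0, 0, 0, 0, 0]]

```text
clock: 7.1
position: [583.8, 157.6, 123.5]
ee_rot: [-0.148, 0.989, 0.0, 0.0]
contact_force: [-0.3, -0.5, 0.3]
gripper_width: -0.1
grasp_force: 0.0
```

```bash
python3 m.py
```

```text
7.1 [-16.7  -0.5  58.5] [-0.29 -0.53  0.33]
180 167 181 1.168 1.016 | 190 164 187 1.171 0.919 | 250 149 216 1.155 0.287 | 258 146 223 1.164 0.063 |
```

Request:
servo_tool:
  commands:
    - [[255, 0.002, 0, 0, 0, 0, 0], [255, 0.002, 0, 0, 0, 0, 0], [255, 0.002, 0, 0, 0, 0, 0], [255, 0, 0, 0, 0, 0, 0]]

```text
clock: 7.48
position: [578.0, 155.8, 122.8]
ee_rot: [-0.148, 0.989, -0.0, -0.0]
contact_force: [-0.1, 0.2, -0.6]
gripper_width: -0.0
grasp_force: 0.0
```

```bash
python3 m.py; python3 m.py
```

```text
7.4833 [-22.7  -0.6  57.8] [-0.1   0.19 -0.63]
180 169 186 1.146 0.961 | 190 165 187 1.16 0.919 | 250 149 216 1.155 0.287 | 258 147 223 1.153 0.063 | 
7.5333 [-22.5  -0.6  57.8] [ 0.71  0.52 -0.18]
180 168 186 1.157 0.961 | 190 165 187 1.16 0.919 | 250 149 216 1.155 0.287 | 258 147 223 1.153 0.063 |
```

```bash
cat > m.py <<'E'
from h import *
s=arm.read_state();print(s['clock'],box(s['position']).round(1),s['contact_force'].round(2))
d=grab('top');hsv=cv2.cvtColor(d['frame'],cv2.COLOR_BGR2HSV)
m=((hsv[...,0]<18)|(hsv[...,0]>170))&(hsv[...,1]>90)
for c in (172,176,180,184,187):
    r=np.where(m[130:245,c])[0]+130
    # the first contiguous run is the lid
    g=np.where(np.diff(r)>2)[0]; e=r[g[0]] if len(g) else r[-1]
    print(c,e,theta(d,c,e,130.5,-.0844)[0],end=' | ')
print()
E
python3 m.py
```

```text
7.5833 [-22.4  -0.6  57.8] [-0.19  0.56 -0.85]
172 188 (np.float64(1.14), 87) | 176 187 (np.float64(1.138), 81) | 180 186 (np.float64(1.137), 75) | 184 185 (np.float64(1.136), 69) | 187 184 (np.float64(1.138), 64) |
```

Request:
servo_tool:
  commands:
    - [[255, 0.002, 0, 0, 0, 0, 0], [255, 0.002, 0, 0, 0, 0, 0], [255, 0.002, 0, 0, 0, 0, 0], [255, 0, 0, 0, 0, 0, 0]]

```text
clock: 7.97
position: [572.2, 154.1, 122.7]
ee_rot: [-0.148, 0.989, -0.0, -0.0]
contact_force: [0.9, 0.3, 0.7]
gripper_width: 0.2
grasp_force: 0.0
```

```bash
python3 m.py;python3 m.py
```

```text
7.9667 [-28.8  -0.6  57.7] [0.86 0.31 0.7 ]
172 191 (np.float64(1.106), 89) | 176 192 (np.float64(1.083), 83) | 180 191 (np.float64(1.082), 77) | 184 190 (np.float64(1.08), 71) | 187 189 (np.float64(1.082), 66) | 
8.0167 [-28.6  -0.6  57.7] [-0.74 -1.16 -0.36]
172 191 (np.float64(1.106), 89) | 176 192 (np.float64(1.083), 83) | 180 191 (np.float64(1.082), 77) | 184 190 (np.float64(1.08), 71) | 187 189 (np.float64(1.082), 66) |
```

Request:
servo_tool:
  commands:
    - [[255, 0.002, 0, 0, 0, 0, 0], [255, 0.002, 0, 0, 0, 0, 0], [255, 0, 0, 0, 0, 0, 0], [255, 0, 0, 0, 0, 0, 0], [255, 0, 0, 0, 0, 0, 0]]

```text
clock: 8.48
position: [568.9, 153.0, 122.8]
ee_rot: [-0.148, 0.989, -0.0, 0.0]
contact_force: [1.1, -0.8, 1.3]
gripper_width: -0.5
grasp_force: 0.0
```

```bash
python3 m.py;python3 m.py
```

```text
8.4833 [-32.2  -0.6  57.8] [ 1.05 -0.84  1.32]
172 190 (np.float64(1.117), 88) | 176 195 (np.float64(1.049), 85) | 180 194 (np.float64(1.048), 79) | 184 193 (np.float64(1.046), 73) | 187 192 (np.float64(1.048), 68) | 
8.5333 [-32.2  -0.6  57.7] [-0.71 -0.12 -0.33]
172 191 (np.float64(1.106), 89) | 176 196 (np.float64(1.037), 86) | 180 194 (np.float64(1.048), 79) | 184 193 (np.float64(1.046), 73) | 187 193 (np.float64(1.037), 69) |
```

Request:
servo_tool:
  commands:
    - [[255, 0.002, 0, 0, 0, 0, 0], [255, 0.002, 0, 0, 0, 0, 0], [255, 0, 0, 0, 0, 0, 0], [255, 0, 0, 0, 0, 0, 0], [255, 0, 0, 0, 0, 0, 0]]

```text
clock: 9.0
position: [565.1, 151.9, 122.8]
ee_rot: [-0.148, 0.989, 0.0, 0.0]
contact_force: [0.8, 0.1, -0.1]
gripper_width: 0.2
grasp_force: 0.0
```

```bash
python3 m.py;python3 m.py
```

```text
9.0 [-36.2  -0.6  57.8] [ 0.79  0.13 -0.08]
172 190 (np.float64(1.117), 88) | 176 199 (np.float64(1.003), 87) | 180 198 (np.float64(1.001), 81) | 184 198 (np.float64(0.988), 75) | 187 196 (np.float64(1.002), 70) | 
9.05 [-36.2  -0.6  57.8] [-0.3  -0.27 -1.2 ]
172 191 (np.float64(1.106), 89) | 176 200 (np.float64(0.991), 88) | 180 199 (np.float64(0.99), 82) | 184 198 (np.float64(0.988), 75) | 187 197 (np.float64(0.99), 71) |
```

Request:
servo_tool:
  commands:
    - [[255, 0, 0, 0, 0, 0, 0], [255, 0, 0, 0, 0, 0, 0], [255, 0, 0, 0, 0, 0, 0], [255, 0, 0, 0, 0, 0, 0]]

```text
clock: 9.43
position: [565.1, 151.9, 122.7]
ee_rot: [-0.148, 0.989, -0.0, -0.0]
contact_force: [0.5, -0.8, -0.6]
gripper_width: -0.2
grasp_force: 0.0
```

```bash
python3 m.py;python3 m.py
```

```text
9.4333 [-36.2  -0.6  57.7] [ 0.47 -0.83 -0.59]
9.4833 [-36.2  -0.6  57.7] [-0.76  0.3   0.2 ]Traceback (most recent call last):
  File "m.py", line 8, in <module>
    g=np.where(np.diff(r)>2)[0]; e=r[g[0]] if len(g) else r[-1]
                                                          ~^^^^
IndexError: index -1 is out of bounds for axis 0 with size 0
Traceback (most recent call last):
  File "m.py", line 8, in <module>
    g=np.where(np.diff(r)>2)[0]; e=r[g[0]] if len(g) else r[-1]
                                                          ~^^^^
IndexError: index -1 is out of bounds for axis 0 with size 0
```

The lid has left the finger and is falling by itself. I'll raise the tool straight up and wait.

Request:
servo_tool:
  commands:
    - [[255, 0, 0, -0.02, 0, 0, 0], [255, 0, 0, -0.02, 0, 0, 0], [255, 0, 0, -0.02, 0, 0, 0], [255, 0, 0, -0.02, 0, 0, 0], [255, 0, 0, 0, 0, 0, 0], [255, 0, 0, 0, 0, 0, 0], [255, 0, 0, 0, 0, 0, 0], [255, 0, 0, 0, 0, 0, 0], [255, 0, 0, 0, 0, 0, 0], [255, 0, 0, 0, 0, 0, 0]]

```text
clock: 10.37
position: [564.8, 151.7, 201.8]
ee_rot: [-0.148, 0.989, -0.0, -0.001]
contact_force: [0.3, -0.1, 0.3]
gripper_width: -0.4
grasp_force: 0.0
```

Request:
servo_tool:
  commands:
    - [[255, 0, 0, 0, 0, 0, 0], [255, 0, 0, 0, 0, 0, 0], [255, 0, 0, 0, 0, 0, 0], [255, 0, 0, 0, 0, 0, 0], [255, 0, 0, 0, 0, 0, 0], [255, 0, 0, 0, 0, 0, 0], [255, 0, 0, 0, 0, 0, 0], [255, 0, 0, 0, 0, 0, 0], [255, 0, 0, 0, 0, 0, 0], [255, 0, 0, 0, 0, 0, 0]]

```text
clock: 11.2
position: [565.1, 151.9, 202.7]
ee_rot: [-0.148, 0.989, 0.0, 0.0]
contact_force: [-0.4, -0.2, 0.2]
gripper_width: 0.1
grasp_force: 0.0
```

Request:
servo_tool:
  commands:
    - [[255, 0, 0, 0, 0, 0, 0], [255, 0, 0, 0, 0, 0, 0], [255, 0, 0, 0, 0, 0, 0], [255, 0, 0, 0, 0, 0, 0], [255, 0, 0, 0, 0, 0, 0], [255, 0, 0, 0, 0, 0, 0], [255, 0, 0, 0, 0, 0, 0], [255, 0, 0, 0, 0, 0, 0], [255, 0, 0, 0, 0, 0, 0], [255, 0, 0, 0, 0, 0, 0]]

```text
clock: 12.03
position: [565.1, 151.9, 202.7]
ee_rot: [-0.148, 0.989, 0.0, -0.0]
contact_force: [1.5, 0.2, 0.6]
gripper_width: -0.0
grasp_force: 0.0
```

Request:
servo_tool:
  commands:
    - [[255, 0, 0, 0, 0, 0, 0], [255, 0, 0, 0, 0, 0, 0], [255, 0, 0, 0, 0, 0, 0], [255, 0, 0, 0, 0, 0, 0], [255, 0, 0, 0, 0, 0, 0], [255, 0, 0, 0, 0, 0, 0], [255, 0, 0, 0, 0, 0, 0], [255, 0, 0, 0, 0, 0, 0], [255, 0, 0, 0, 0, 0, 0], [255, 0, 0, 0, 0, 0, 0]]

```text
clock: 12.87
position: [565.1, 151.9, 202.7]
ee_rot: [-0.148, 0.989, 0.0, -0.0]
contact_force: [-0.3, 0.0, 0.1]
gripper_width: 0.1
grasp_force: 0.0
```

Run:
```python
from h import *
s=arm.read_state();P=s['position'];print(P,box(P))
a=grab('scene','s9.png');b=grab('top','t9.png')
L=lambda th:H-X*(130*np.cos(th)-12*np.sin(th))+np.array([0,0,130*np.sin(th)+12*np.cos(th)])
for th in(.06,.17): print(th,[proj(d,L(th)+Y*k).round(1).tolist() for d in(a,b) for k in(-88,88)])
o=np.zeros((480,800,3),np.uint8);o[:,:400]=cv2.resize(a['frame'][220:400,210:360],(400,480));o[:400,400:]=cv2.resize(b['frame'][100:260,150:310],(400,400))
cv2.imwrite('pics/c9.png',o)
```

```text
[565.12962438 151.90287336 202.6997284 ] [-36.20866998  -0.5340725  137.6997284 ]
0.06 [[294.4, 253.6], [367.3, 308.3], [297.5, 211.8], [196.9, 240.5]]
0.17 [[293.1, 249.2], [367.0, 304.2], [296.7, 208.1], [194.4, 237.2]]
```

View pics/c9.png

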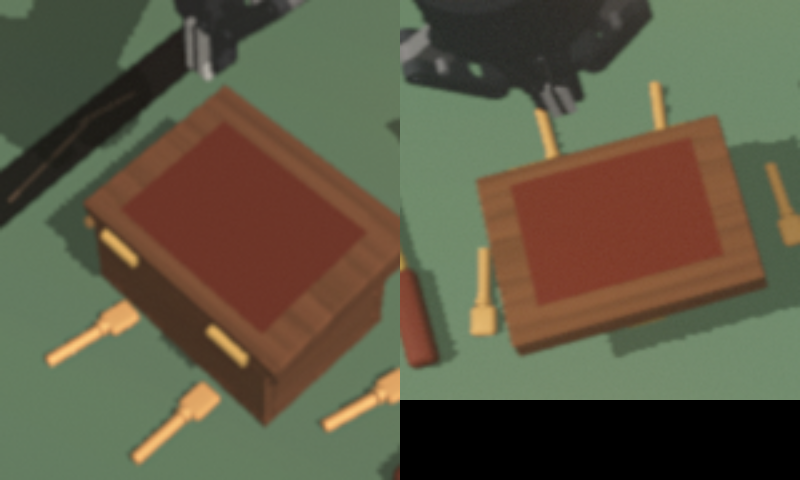

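The lid is down and resting ajar: scene lip corner (294,253), top lip corners (295,211) and (196,238). The fingers are above and clear of it. I'll check the tip offset and plan the press.

Run:
```python
from h import *
P=arm.read_state()['position']
a=grab('scene');b=grab('top')
p,e=tri(b,(214.8,145.2),a,(287.6,248.1));print(P,p,box(p),e,proj(a,P),proj(b,P))
print(tri(b,(295,211.5),a,(294.4,253)))
```

```text
[565.14437379 151.87222525 202.69901625] [563.0037081  151.91552323 232.22577927] [-3.82379954e+01  9.95823978e-02  1.67225779e+02] 7.8058516573997325 [289.30560091 262.78813557] [220.63296809 149.56400736]
(array([502.27285677,  44.45747844,  89.28196636]), np.float64(2.357495658938708))
```

Request:
servo_tool:
  commands:
    - [[255, 0.027, 0, 0, 0, 0, 0], [255, 0.027, 0, 0, 0, 0, 0], [255, 0.027, 0, 0, 0, 0, 0], [255, 0, 0, 0.025, 0, 0, 0], [255, 0, 0, 0.025, 0, 0, 0], [255, 0, 0, 0.02, 0, 0, 0], [255, 0, 0, 0.02, 0, 0, 0], [255, 0, 0, 0, 0, 0, 0], [255, 0, 0, 0, 0, 0, 0]]

```text
clock: 13.82
position: [487.4, 127.9, 112.4]
ee_rot: [-0.148, 0.989, -0.001, -0.001]
contact_force: [0.4, 1.0, 0.8]
gripper_width: 0.3
grasp_force: 0.0
```

Request:
servo_tool:
  commands:
    - [[255, 0, 0, 0.004, 0, 0, 0], [255, 0, 0, 0.004, 0, 0, 0], [255, 0, 0, 0.004, 0, 0, 0], [255, 0, 0, 0.002, 0, 0, 0], [255, 0, 0, 0, 0, 0, 0]]

```text
clock: 14.23
position: [487.5, 128.1, 98.5]
ee_rot: [-0.148, 0.989, -0.0, -0.0]
contact_force: [-0.3, 0.1, -0.1]
gripper_width: 0.3
grasp_force: 0.0
```

Request:
servo_tool:
  commands:
    - [[255, 0, 0, 0.0015, 0, 0, 0], [255, 0, 0, 0.0015, 0, 0, 0], [255, 0, 0, 0, 0, 0, 0]]

```text
clock: 14.48
position: [487.6, 128.2, 95.5]
ee_rot: [-0.148, 0.989, -0.0, -0.0]
contact_force: [0.0, -0.9, -0.6]
gripper_width: -0.1
grasp_force: 0.0
```

Request:
servo_tool:
  commands:
    - [[255, 0, 0, 0.0015, 0, 0, 0], [255, 0, 0, 0.0015, 0, 0, 0], [255, 0, 0, 0, 0, 0, 0]]

```text
clock: 14.73
position: [487.5, 128.1, 92.4]
ee_rot: [-0.148, 0.989, -0.0, -0.0]
contact_force: [-0.1, -0.5, 0.4]
gripper_width: -0.3
grasp_force: 0.0
```

Run:
```python
from h import *
P=arm.read_state()['position']
a=grab('scene');f=a['frame']
u,v=proj(a,P).round().astype(int);print(P,box(P),u,v)
cv2.imwrite('pics/c10.png',cv2.resize(f[v-60:v+60,u-70:u+70],(700,600),interpolation=cv2.INTER_CUBIC))
```

```text
[487.46987656 128.08934522  92.39038313] [-117.43745798   -0.60154986   27.39038313] 324 280
```

View pics/c10.png

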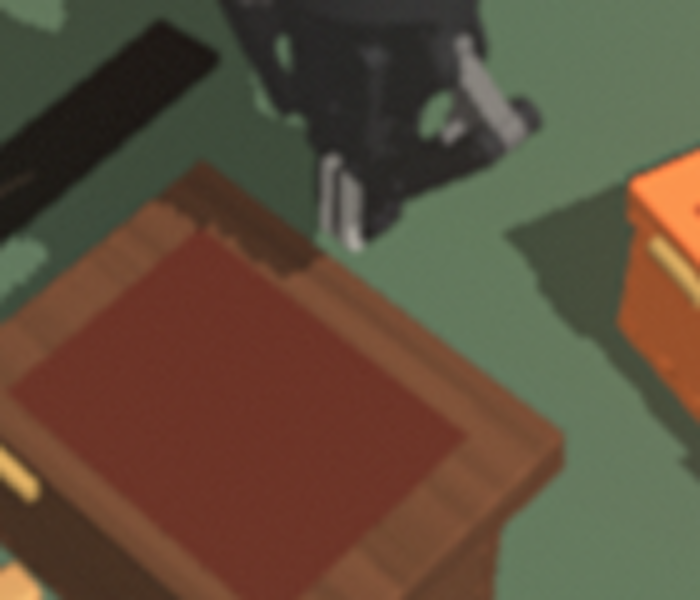

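The finger hangs just over the front edge (crop 358,250) and is still above it. I'll move 4 mm inward and feel downward.

Request:
servo_tool:
  commands:
    - [[255, -0.004, 0, 0, 0, 0, 0], [255, 0, 0, 0.0015, 0, 0, 0], [255, 0, 0, 0.0015, 0, 0, 0], [255, 0, 0, 0, 0, 0, 0]]

```text
clock: 15.12
position: [491.3, 129.2, 89.3]
ee_rot: [-0.148, 0.989, -0.0, -0.0]
contact_force: [0.3, -0.1, -0.1]
gripper_width: -0.2
grasp_force: 0.0
```

Request:
servo_tool:
  commands:
    - [[255, 0, 0, 0.001, 0, 0, 0], [255, 0, 0, 0.001, 0, 0, 0], [255, 0, 0, 0, 0, 0, 0]]

```text
clock: 15.37
position: [491.3, 129.2, 87.5]
ee_rot: [-0.148, 0.989, -0.0, -0.0]
contact_force: [0.3, -0.3, -0.1]
gripper_width: -0.1
grasp_force: 0.0
```

Request:
servo_tool:
  commands:
    - [[255, 0, 0, 0.001, 0, 0, 0], [255, 0, 0, 0.001, 0, 0, 0], [255, 0, 0, 0, 0, 0, 0]]

```text
clock: 15.62
position: [491.4, 129.3, 85.5]
ee_rot: [-0.148, 0.989, -0.0, -0.0]
contact_force: [-0.0, -0.6, -0.6]
gripper_width: 0.0
grasp_force: 0.0
```

Request:
servo_tool:
  commands:
    - [[255, 0, 0, 0.001, 0, 0, 0], [255, 0, 0, 0.001, 0, 0, 0], [255, 0, 0, 0.001, 0, 0, 0], [255, 0, 0, 0, 0, 0, 0]]

```text
clock: 15.95
position: [491.3, 129.3, 82.4]
ee_rot: [-0.148, 0.989, -0.0, -0.0]
contact_force: [-0.9, 0.1, 0.3]
gripper_width: 0.1
grasp_force: 0.0
```

Request:
servo_tool:
  commands:
    - [[255, 0, 0, 0.001, 0, 0, 0], [255, 0, 0, 0.001, 0, 0, 0], [255, 0, 0, 0, 0, 0, 0]]

```text
clock: 16.2
position: [491.4, 129.3, 80.5]
ee_rot: [-0.148, 0.989, -0.0, -0.0]
contact_force: [0.5, -0.6, 0.4]
gripper_width: 0.0
grasp_force: 0.0
```

Request:
servo_tool:
  commands:
    - [[255, 0, 0, 0.001, 0, 0, 0], [255, 0, 0, 0.001, 0, 0, 0], [255, 0, 0, 0, 0, 0, 0]]

```text
clock: 16.45
position: [491.3, 129.3, 78.5]
ee_rot: [-0.148, 0.989, -0.0, -0.0]
contact_force: [0.8, -0.2, 0.2]
gripper_width: 0.1
grasp_force: 0.0
```

Run:
```python
from h import *
P=arm.read_state()['position'];print(P)
for i in range(3):print(arm.read_state()['contact_force'].round(2)); grab('top') if i<2 else 0
```

```text
[491.34309686 129.29609067  78.480235  ]
[ 0.83 -0.23  0.16]
[-0.35  0.35  0.15]
[ 0.26 -0.91  0.06]
```

Request:
servo_tool:
  commands:
    - [[255, 0, 0, 0.001, 0, 0, 0], [255, 0, 0, 0.001, 0, 0, 0], [255, 0, 0, 0, 0, 0, 0]]

```text
clock: 16.8
position: [491.4, 129.3, 76.5]
ee_rot: [-0.148, 0.989, -0.0, -0.0]
contact_force: [-0.5, -1.0, 0.6]
gripper_width: 0.1
grasp_force: 0.0
```

Request:
servo_tool:
  commands:
    - [[255, 0, 0, 0.001, 0, 0, 0], [255, 0, 0, 0.001, 0, 0, 0], [255, 0, 0, 0, 0, 0, 0]]

```text
clock: 17.05
position: [491.3, 129.3, 74.5]
ee_rot: [-0.148, 0.989, -0.0, -0.0]
contact_force: [0.2, -0.1, -0.1]
gripper_width: 0.0
grasp_force: 0.0
```

Request:
servo_tool:
  commands:
    - [[255, 0, 0, 0.001, 0, 0, 0], [255, 0, 0, 0.001, 0, 0, 0], [255, 0, 0, 0, 0, 0, 0]]

```text
clock: 17.3
position: [491.3, 129.3, 72.5]
ee_rot: [-0.148, 0.989, -0.0, -0.0]
contact_force: [0.1, 0.0, 0.7]
gripper_width: -0.1
grasp_force: 0.0
```

Request:
servo_tool:
  commands:
    - [[255, 0, 0, 0.001, 0, 0, 0], [255, 0, 0, 0.001, 0, 0, 0], [255, 0, 0, 0, 0, 0, 0]]

```text
clock: 17.55
position: [491.3, 129.3, 70.5]
ee_rot: [-0.148, 0.989, -0.0, -0.0]
contact_force: [-0.0, 0.3, 0.3]
gripper_width: 0.3
grasp_force: 0.0
```

Request:
servo_tool:
  commands:
    - [[255, 0, 0, 0.001, 0, 0, 0], [255, 0, 0, 0.001, 0, 0, 0], [255, 0, 0, 0, 0, 0, 0]]

```text
clock: 17.8
position: [491.3, 129.3, 68.5]
ee_rot: [-0.148, 0.989, -0.0, -0.0]
contact_force: [-0.2, 0.2, 0.1]
gripper_width: -0.1
grasp_force: 0.0
```

```bash
cat > n.py <<'E'
from h import *
s=arm.read_state();P=s['position'];print(s['clock'],P.round(1),s['contact_force'].round(1))
a=grab('scene');u,v=proj(a,P).astype(int)
hsv=cv2.cvtColor(a['frame'],cv2.COLOR_BGR2HSV)
g=(hsv[...,1]<50)&(hsv[...,2]>85); y,x=np.where(g[v-30:v+15,u-25:u+15]);
if len(y): k=y.argmax();print('tip px',x[k]+u-25,y.max()+v-30,'pred',u,v)
d=grab('top');hsv=cv2.cvtColor(d['frame'],cv2.COLOR_BGR2HSV)
m=((hsv[...,0]<18)|(hsv[...,0]>170))&(hsv[...,1]>90)
# lip upper edge in the scene view, columns right of the finger
hs=cv2.cvtColor(a['frame'],cv2.COLOR_BGR2HSV);ms=((hs[...,0]<18)|(hs[...,0]>170))&(hs[...,1]>90)
for c in(342,348,354,360):
    r=np.where(ms[240:330,c])[0]+240; print(c,r.min(),theta(a,c,r.min())[0],end=' | ')
print()
for c in(205,215,270,280):
    r=np.where(m[150:260,c])[0]+150; print(c,r.max(),theta(d,c,r.max(),130.5,-.0844)[0],end=' | ')
print()
E
python3 n.py
```

```text
17.8 [491.3 129.3  68.5] [-0.2  0.2  0.1]
tip px 321 279 pred 322 290
342 288 (np.float64(0.852), 71) | 348 293 (np.float64(0.864), 84) | 354 297 (np.float64(0.852), 95) | 360 302 (np.float64(0.864), 108) | 
205 239 (np.float64(0.209), 75) | 215 236 (np.float64(0.214), 57) | 270 221 (np.float64(0.191), -39) | 280 218 (np.float64(0.196), -56) |
```

Request:
servo_tool:
  commands:
    - [[255, 0, 0, 0.001, 0, 0, 0], [255, 0, 0, 0.001, 0, 0, 0], [255, 0, 0, 0, 0, 0, 0]]

```text
clock: 18.15
position: [491.3, 129.3, 66.5]
ee_rot: [-0.148, 0.989, -0.0, -0.0]
contact_force: [0.3, -0.6, 0.2]
gripper_width: 0.1
grasp_force: 0.0
```

Request:
servo_tool:
  commands:
    - [[255, 0, 0, 0.001, 0, 0, 0], [255, 0, 0, 0.001, 0, 0, 0], [255, 0, 0, 0, 0, 0, 0]]

```text
clock: 18.4
position: [491.3, 129.3, 64.5]
ee_rot: [-0.148, 0.989, -0.0, -0.0]
contact_force: [0.1, -0.2, -0.4]
gripper_width: -0.2
grasp_force: 0.0
```

```bash
sed -i 's/theta(a,c,r.min())\[0\]/theta(a,c,r.min())[1]/' n.py; python3 n.py
```

```text
18.4 [491.3 129.3  64.5] [ 0.1 -0.2 -0.4]
tip px 321 281 pred 322 291
342 288 (np.float64(0.095), 31) | 348 293 (np.float64(0.081), 45) | 354 297 (np.float64(0.095), 59) | 360 302 (np.float64(0.081), 72) | 
205 239 (np.float64(0.209), 75) | 215 236 (np.float64(0.214), 57) | 270 221 (np.float64(0.191), -39) | 280 218 (np.float64(0.196), -56) |
```

Request:
servo_tool:
  commands:
    - [[255, 0, 0, 0.001, 0, 0, 0], [255, 0, 0, 0.001, 0, 0, 0], [255, 0, 0, 0, 0, 0, 0]]

```text
clock: 18.75
position: [491.3, 129.3, 62.5]
ee_rot: [-0.148, 0.989, -0.0, -0.0]
contact_force: [-0.8, 0.5, 0.3]
gripper_width: 0.1
grasp_force: 0.0
```

Request:
servo_tool:
  commands:
    - [[255, 0, 0, 0.001, 0, 0, 0], [255, 0, 0, 0.001, 0, 0, 0], [255, 0, 0, 0, 0, 0, 0]]

```text
clock: 19.0
position: [491.4, 129.3, 60.5]
ee_rot: [-0.148, 0.989, -0.0, -0.0]
contact_force: [0.0, -0.5, -0.0]
gripper_width: 0.1
grasp_force: 0.0
```

```bash
python3 n.py
python3 - <<'E'
from h import *
P=arm.read_state()['position'];d=grab('top');u,v=proj(d,P).astype(int);print('top pred',u,v)
hsv=cv2.cvtColor(d['frame'],cv2.COLOR_BGR2HSV)
g=(hsv[...,1]<50)&(hsv[...,2]>85);y,x=np.where(g[v-40:v+20,u-40:u+30]);print(x.min()+u-40,x.max()+u-40,y.min()+v-40,y.max()+v-40) if len(y) else 0
E
```

```text
19.0 [491.4 129.3  60.5] [ 0.  -0.5 -0. ]
tip px 321 282 pred 322 292
342 288 (np.float64(0.095), 31) | 348 293 (np.float64(0.081), 45) | 354 297 (np.float64(0.095), 59) | 360 302 (np.float64(0.081), 72) | 
205 239 (np.float64(0.209), 75) | 215 236 (np.float64(0.214), 57) | 270 221 (np.float64(0.191), -39) | 280 218 (np.float64(0.196), -56) | 
top pred 247 220
207 274 180 221
```

Run:
```python
from h import *
P=arm.read_state()['position'];a=grab('scene')
for dz in(0,10,20,25): print(dz,proj(a,P+[0,0,dz]).round(1))
for z in(80,85,90): print(z,box(onz(a,321,282.5,z)).round(1))
```

```text
0 [322.2 292.8]
10 [322.3 289.3]
20 [322.5 285.8]
25 [322.6 284. ]
80 [-117.    -7.9   15. ]
85 [-114.    -5.2   20. ]
90 [-111.    -2.5   25. ]
```

Request:
servo_tool:
  commands:
    - [[255, 0, 0, 0.001, 0, 0, 0], [255, 0, 0, 0.001, 0, 0, 0], [255, 0, 0, 0, 0, 0, 0]]

```text
clock: 19.45
position: [491.3, 129.3, 58.5]
ee_rot: [-0.148, 0.989, -0.0, -0.0]
contact_force: [0.2, 0.8, 0.3]
gripper_width: -0.3
grasp_force: 0.0
```

Request:
servo_tool:
  commands:
    - [[255, 0, 0, 0.001, 0, 0, 0], [255, 0, 0, 0.001, 0, 0, 0], [255, 0, 0, 0, 0, 0, 0]]

```text
clock: 19.7
position: [491.4, 129.3, 56.5]
ee_rot: [-0.148, 0.989, -0.0, -0.0]
contact_force: [-0.3, -0.1, -0.9]
gripper_width: 0.3
grasp_force: 0.0
```

Request:
servo_tool:
  commands:
    - [[255, 0, 0, 0.001, 0, 0, 0], [255, 0, 0, 0.0005, 0, 0, 0], [255, 0, 0, 0, 0, 0, 0]]

```text
clock: 19.95
position: [491.4, 129.3, 55.1]
ee_rot: [-0.148, 0.989, -0.0, -0.0]
contact_force: [0.5, -0.4, 0.2]
gripper_width: -0.0
grasp_force: 0.0
```

Request:
servo_tool:
  commands:
    - [[255, 0, 0, 0.001, 0, 0, 0], [255, 0, 0, 0.001, 0, 0, 0], [255, 0, 0, 0, 0, 0, 0]]

```text
clock: 20.2
position: [491.5, 129.3, 53.9]
ee_rot: [-0.148, 0.989, -0.0, -0.0]
contact_force: [-2.6, -0.7, 6.0]
gripper_width: 0.3
grasp_force: 2.6
```

Request:
servo_tool:
  commands:
    - [[255, 0, 0, 0.001, 0, 0, 0], [255, 0, 0, 0.0005, 0, 0, 0], [255, 0, 0, 0, 0, 0, 0]]

```text
clock: 20.45
position: [491.2, 129.2, 52.4]
ee_rot: [-0.148, 0.989, -0.0, -0.0]
contact_force: [-3.8, 0.8, 5.1]
gripper_width: -0.4
grasp_force: 2.9
```

```bash
python3 n.py
```

```text
20.45 [491.2 129.2  52.4] [-3.8  0.8  5.1]
tip px 322 286 pred 322 295
342 289 (np.float64(0.068), 31) | 348 294 (np.float64(0.054), 45) | 354 298 (np.float64(0.067), 59) | 360 302 (np.float64(0.081), 72) | 
205 239 (np.float64(0.209), 75) | 215 237 (np.float64(0.179), 59) | 270 221 (np.float64(0.191), -39) | 280 218 (np.float64(0.196), -56) |
```

Contact at about 6 N. I'll press on in small steps.

Request:
servo_tool:
  commands:
    - [[255, 0, 0, 0.0005, 0, 0, 0], [255, 0, 0, 0.0005, 0, 0, 0], [255, 0, 0, 0, 0, 0, 0]]

```text
clock: 20.8
position: [490.9, 129.1, 51.1]
ee_rot: [-0.148, 0.989, -0.0, -0.001]
contact_force: [-2.7, -0.3, 4.5]
gripper_width: 0.1
grasp_force: 2.2
```

Request:
servo_tool:
  commands:
    - [[255, 0, 0, 0.0005, 0, 0, 0], [255, 0, 0, 0.0005, 0, 0, 0], [255, 0, 0, 0, 0, 0, 0]]

```text
clock: 21.05
position: [491.3, 129.2, 49.5]
ee_rot: [-0.148, 0.989, -0.0, -0.0]
contact_force: [-1.2, -0.0, 2.3]
gripper_width: -0.0
grasp_force: 1.1
```

Request:
servo_tool:
  commands:
    - [[255, 0, 0, 0.0005, 0, 0, 0], [255, 0, 0, 0.0003, 0, 0, 0], [255, 0, 0, 0, 0, 0, 0]]

```text
clock: 21.3
position: [491.7, 129.4, 48.6]
ee_rot: [-0.148, 0.989, 0.0, 0.0]
contact_force: [-0.6, 0.7, 1.7]
gripper_width: -0.1
grasp_force: 0.3
```

Request:
servo_tool:
  commands:
    - [[255, 0, 0, 0.0005, 0, 0, 0], [255, 0, 0, 0, 0, 0, 0]]

```text
clock: 21.47
position: [491.8, 129.5, 48.2]
ee_rot: [-0.148, 0.989, 0.0, 0.0]
contact_force: [-0.2, -0.2, 0.4]
gripper_width: -0.1
grasp_force: 0.0
```

Request:
servo_tool:
  commands:
    - [[255, 0, 0, 0.0005, 0, 0, 0], [255, 0, 0, 0, 0, 0, 0]]

```text
clock: 21.63
position: [491.7, 129.5, 47.7]
ee_rot: [-0.148, 0.989, 0.0, 0.0]
contact_force: [-0.3, 0.5, 0.1]
gripper_width: -0.3
grasp_force: 0.0
```

Request:
servo_tool:
  commands:
    - [[255, 0, 0, 0.0005, 0, 0, 0], [255, 0, 0, 0, 0, 0, 0]]

```text
clock: 21.8
position: [491.5, 129.4, 47.3]
ee_rot: [-0.148, 0.989, 0.0, 0.0]
contact_force: [1.0, -0.4, -0.3]
gripper_width: 0.1
grasp_force: 0.0
```

```bash
python3 n.py
```

```text
21.8 [491.5 129.4  47.3] [ 1.  -0.4 -0.3]
tip px 320 287 pred 321 297
342 291 (np.float64(0.016), 31) | 348 295 (np.float64(0.029), 45) | 354 300 (np.float64(0.017), 58) | 360 304 (np.float64(0.029), 72) | 
205 240 (np.float64(0.173), 76) | 215 237 (np.float64(0.179), 59) | 270 222 (np.float64(0.152), -38) | 280 219 (np.float64(0.158), -56) |
```

The lid has dropped about 0.06 rad and the force is gone. I'll feel for the stop to confirm.

Request:
servo_tool:
  commands:
    - [[255, 0, 0, 0.0005, 0, 0, 0], [255, 0, 0, 0.0005, 0, 0, 0], [255, 0, 0, 0, 0, 0, 0]]

```text
clock: 22.15
position: [491.4, 129.3, 46.3]
ee_rot: [-0.148, 0.989, -0.0, -0.0]
contact_force: [-0.1, 0.4, -1.0]
gripper_width: -0.0
grasp_force: 0.0
```

Request:
servo_tool:
  commands:
    - [[255, 0, 0, 0.0005, 0, 0, 0], [255, 0, 0, 0, 0, 0, 0]]

```text
clock: 22.32
position: [491.5, 129.4, 46.0]
ee_rot: [-0.148, 0.989, -0.0, 0.0]
contact_force: [0.2, -0.5, 1.4]
gripper_width: -0.1
grasp_force: 0.5
```

Request:
servo_tool:
  commands:
    - [[255, 0, 0, 0.0004, 0, 0, 0], [255, 0, 0, 0, 0, 0, 0]]

```text
clock: 22.48
position: [491.6, 129.4, 45.9]
ee_rot: [-0.148, 0.989, -0.0, 0.0]
contact_force: [-1.6, -0.5, 3.6]
gripper_width: 0.1
grasp_force: 2.0
```

Request:
servo_tool:
  commands:
    - [[255, 0, 0, 0.0004, 0, 0, 0], [255, 0, 0, 0, 0, 0, 0]]

```text
clock: 22.65
position: [491.6, 129.4, 45.8]
ee_rot: [-0.148, 0.989, -0.0, 0.0]
contact_force: [-2.8, -0.0, 6.5]
gripper_width: -0.1
grasp_force: 3.3
```

Force now rises steeply, so the lid is on the rigid stop. I'll lift off and check that it stays shut.

Request:
servo_tool:
  commands:
    - [[255, 0, 0, -0.003, 0, 0, 0], [255, 0, 0, -0.01, 0, 0, 0], [255, 0, 0, -0.03, 0, 0, 0], [255, 0, 0, -0.03, 0, 0, 0], [255, 0, 0, -0.03, 0, 0, 0], [255, 0, 0, 0, 0, 0, 0], [255, 0, 0, 0, 0, 0, 0], [255, 0, 0, 0, 0, 0, 0], [255, 0, 0, 0, 0, 0, 0], [255, 0, 0, 0, 0, 0, 0]]

```text
clock: 23.48
position: [490.8, 129.0, 146.9]
ee_rot: [-0.148, 0.989, -0.0, -0.001]
contact_force: [0.2, -0.0, 0.0]
gripper_width: -0.3
grasp_force: 0.0
```

```bash
python3 n.py
```

```text
23.4833 [490.8 129.  146.9] [ 0.2 -0.   0. ]
tip px 323 249 pred 323 260
342 291 (np.float64(0.016), 31) | 348 295 (np.float64(0.029), 45) | 354 300 (np.float64(0.017), 58) | 360 304 (np.float64(0.029), 72) | 
205 240 (np.float64(0.173), 76) | 215 237 (np.float64(0.179), 59) | 270 222 (np.float64(0.152), -38) | 280 219 (np.float64(0.158), -56) |
```

The lid stays down after release, so I'm handing in.

```bash
python3 -c "
from bench import ticket
print(ticket.job_done())"
```

```text
the job is handed in; nothing more can be done
None
```

I handed the job in: the lid swung down untouched onto its catch, and I pressed it through (at most about 7 N read) until it clicked and stayed down after I lifted off; no verdict came back, and I didn't measure the bystanders again at the end.

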